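# Shutter the gel-viewing box and hold its sprung shield at the loading angle

## Task

A colleague is about to lay a gel on the UV gel-viewing box, whose lamps stay on: first slide the lamp shutter fully shut by its black grip, so that no light gets out, and only then raise the spring-loaded amber shield until its side edge is level with the orange marker on the arc. Finish while holding the shield there, steady at the marker, because its springs close it as soon as it is let go. Leave the marker as it is set, and do not disturb the jar, the tube rack and the tip box.

Things in the scene. Friction and masses are not known exactly. Their poses are not given: they have to be found in the camera images.
- unit: The gel-viewing box, fixed: cream instrument 300 mm deep (x), 400 mm wide (y), flat deck 90 mm above the bench. Origin: centre of its underside; x from its front (teal fascia, grip slot) to its back (hinge), y to its left, z up. Level, yaw within 0.25 rad of 0. An amber shield covers its 150 x 150 mm glass window over violet lamps. Offsets below are in this frame.
- shutter_grip (a point): Centre of the shutter's black grip, a block 26 mm (x) by 12 mm (y) by 28 mm high on the front deck strip; top 30 mm and this point 16 mm above the deck, at x = -125 mm. Slides along the unit's y only: y = -5 mm is fully shut (end stop, green tick), y = -155 mm fully open (red tick). The strip beside it is free.
- shutter (a joint): Opening of the lamp shutter in m: 0 = fully shut (end stop; the grey blade fills the window under the glass), 0.15 = fully open. The grip moves towards the unit's +y to shut. It takes about 3 N to slide and stays where it is left.
- shield_handle (a point): Centre of the shield's handle: steel bar, 12 mm diameter, 110 mm long along the unit's y, on two posts 100 mm apart near the shield's front edge, 38 mm above its frame (free room below). This point lies 188 mm forward of the hinge axis and 42 mm above the hinge plane, and turns with the shield; with the shield shut it is at x = -73, y = 60 mm, 138 mm above the bench.
- shield_hinge (a point): Middle of the shield's hinge axis, which runs along the unit's y at x = 115, y = 60 mm, 96 mm above the bench. Its x axis turns with the shield and lies in its plane, from front edge to hinge. The shield is an amber sheet in a dark frame, 205 mm from hinge to front edge, 220 mm wide, 8 mm thick, its middle plane through the hinge axis.
- shield (a joint): Angle of the shield in rad: 0 = shut, lying on the deck; grows as its front edge rises (the handle moves up and back, about the hinge axis); free up to 1.5. Springs and weight push it shut: at the handle about 5 N when shut and 8 N at 0.7 rad.
- marker_index (a point): Centre of the orange marker, a clamp 30 x 14 x 10 mm with a black thumbscrew, on the aluminium arc (100 mm radius about the hinge axis, a tick every 10 degrees) just left of the shield, at the unit's y = 183 mm. 100 mm from the hinge axis; its x axis points at that axis. At the marked angle the shield's x axis is parallel to it.
- marker (a joint): Angle in rad at which the marker is set, on the same scale as shield: when the two are equal the shield's edge is level with the marker. Not to be moved.
- jar: White screw-capped jar, 90 mm diameter, 119 mm tall, standing left of the unit; origin at the centre of its underside.
- tube_rack: Blue tube rack, 90 x 210 x 38 mm (tubes to 45 mm), standing right of the unit; origin at the centre of its underside.
- tip_box: Green tip box, 85 x 122 x 68 mm, standing left of the unit towards its front; origin at the centre of its underside.
Mind the look-alikes: they are no part of the job. There is more than one size of the tip_box; the one meant has the size given above.

How it is judged:
On the way, in this order (a step that is already met when the one before it is completed fails the run):
1. the lamp shutter is fully shut (value of joint shutter below 0.006 m), for 0.2 s.
2. the shield is held at the marker, with the shutter shut (angle between the x axis of shield_hinge and the x axis of marker_index, either way round below 0.07 rad and contact force between the fingers and shield above 2 N and value of joint shutter below 0.006 m), for 0.5 s.
At the end, for the whole second after the job is handed in: The shutter is within 6 mm of fully shut; the shield stands within 0.07 rad (4 degrees) of the marker's angle, is steady (under 0.08 rad/s) and is held by the gripper's fingers alone (more than 2 N on it); the marker is where it was set (within 5 mm) (all of step 2 and velocity of joint shield between -0.08 and 0.08 rad/s and distance of marker_index from where it was at the start of the episode below 0.005 m and contact force between each of jar, tube_rack, tip_box and shield below 0.2 N); the arm keeps its last pose, push and grip.
It fails at once if the shield is raised while the lamp shutter is not shut (value of joint shield above 0.08 rad and value of joint shutter above 0.01 m).
It fails at once if the angle marker is moved (distance of marker_index from where it was at the start of the episode above 0.006 m).
It fails at once if the jar is disturbed (distance of jar from where it was at the start of the episode above 0.02 m or angle between jar's own z axis and vertical above 0.25 rad).
It fails at once if the tube rack is disturbed (distance of tube_rack from where it was at the start of the episode above 0.02 m or angle between tube_rack's own z axis and vertical above 0.25 rad).
It fails at once if the tip box is disturbed (distance of tip_box from where it was at the start of the episode above 0.02 m or angle between tip_box's own z axis and vertical above 0.25 rad).
It also fails if it takes over 48 s, if anything falls off the work surface, if the arm or the gripper's body presses on something with over 40 N, if the wrist force passes 120 N, or if a joint passes its speed limit or range.

## Robot

A 7-joint arm with a two-finger parallel gripper is mounted at the origin on the work surface. World frame = base frame: x ahead of the robot, y to its left, z up, the work surface at z = 0. Lengths are in m, angles in rad, forces in N, time in s.
With the tool pointing down it reaches from about 0.425 to 0.975 m from the base axis. Payload 16.7 kg.
Tool frame: the origin (TCP) lies at the very end of the fingers, on their centre line; the grasp point (between the pads) lies 19 mm behind it; z points along the fingers, x is the direction in which the jaws open and shut, and the axes are right-handed (so a half turn about z gives the same grasp; the last joint's range is limited). The gripper opens to 85 mm and grips with 20 to 120 N. Pads are 22 mm wide; open, the fingers measure 114 mm over their backs; the gripper's body (76 mm by 85 mm) begins 54 mm behind the grasp point. The pads swing forward as they close: fully open they stand 13 mm farther back than shut.
Start: joints at [0.974, 0.426, 0.074, 1.606, -0.034, 1.111, -0.067], TCP at [0.292, -0.608, 0.211] pointing down, gripper open.
Joint ranges: [-2.85, 2.85], [-0.5, 2.14], [-1.23, 1.37], [0.21, 2.46], [-1.02, 4.16], [0.16, 2.05], [-2.73, 2.73]. Speed limits (rad/s): [1.89, 1.89, 2.39, 2.39, 3.01, 3.01, 3.01].

## Interface

Orientations are given as a unit quaternion [w, x, y, z].
In Python, from rig import observe, camera, finish_job gives the robot as it stands.
- The arm moves only by the shell command python3 -m handwheel 'ROWS' [FORCE]. ROWS is JSON, a list of rows, each a list of 5 numbers: the shift along the world's x, y, z normalised to -1 to 1, where 1 is 150 mm, then the turn about the world's z normalised to -1 to 1, where 1 is pi/4 rad, then the closure, from 0 (fully open) to 1 (shut). In form: [[tx, ty, tz, twist, hand], ...]. A call has 1 to 12 rows; each row is the pose to reach, as a shift and turn from the pose commanded when the call began; what a row does not reach only later rows make up. A row lasts 1/8 s, in which the tool goes at most 62.5 mm and 10.7 degrees, less where a joint would pass 70% of its speed; a pose out of reach is approached as far as the arm can. A call with a number of a shift or a turn outside -1 to 1 is refused whole. A call with a gripper value outside its range is refused whole. The fingers move at their own pace and stop on an object; FORCE is the grip in N (left out, the last holds). Time passes only in rows, so rows that repeat a pose let the fingers close. It gives the time, the measured TCP pose, the force and the opening at its end, in the units of the state.
- observe(): the state, without advancing time (a new reading comes with each control period).
- camera(name): name is "side" or "top"; returns a dict with "frame" (420x560x3 uint8, red, green, blue), "K" (3x3 intrinsics, pixels), "world_to_cam" (4x4, takes a point from world to camera coordinates). Camera axes: x right, y up, looking along -z (the intrinsics and any distortion apply to the point x, -y, -z); pixel columns grow to the right and rows downward; lengths in m; the calibration is good to about 2 mm. A picture is of the moment at which its call begins. There is no depth.
- finish_job(): hands the job in, once; it reports no verdict.
The state is a dict: "t": time; "q": joint angles; "joint_velocities": joint speeds; "tau": joint torques, N m; "tool_pos": TCP position; "ee_rot": TCP orientation; "force": force on the tool from outside, world axes, zero at the start; "torque": the same for the moment, N m; "gripper_width": opening from 0.0 (shut) to 1.0 (fully open).
Only numpy, scipy, OpenCV 4.12 (cv2) and the standard library are available. Lean on these libraries where they do the work, as an engineer would, in place of code of your own. Each camera call takes 0.05 s, during which the arm holds its last target.

## Working session

There is one attempt and no reset: what is moved stays moved. The work goes in short steps, Python scripts to look and compute and a shell command to move; the robot and the scene stay as the last step left them, time stands still between calls to the robot, and variables do not carry over. Pictures are saved under pics/ and viewed, and the job is handed in when it is done.

```bash
ls; mkdir -p pics; cat > h.py <<'E'
import numpy as np, cv2
from rig import observe, camera
def snap(n,tag):
    c=camera(n); cv2.imwrite(f'pics/{tag}.png',c['frame'][:,:,::-1]); return c
def proj(c,P):
    P=np.atleast_2d(P); W=np.array(c['world_to_cam']); q=P@W[:3,:3].T+W[:3,3]
    v=np.c_[q[:,0],-q[:,1],-q[:,2]]@np.array(c['K']).T
    return v[:,:2]/v[:,2:]
def ray(c,uv):
    W=np.array(c['world_to_cam']);d=np.linalg.inv(np.array(c['K']))@[uv[0],uv[1],1]
    d=W[:3,:3].T@(d*[1,-1,-1]); return -W[:3,:3].T@W[:3,3], d/np.linalg.norm(d)
def onz(c,uv,z):
    o,d=ray(c,uv); return o+d*(z-o[2])/d[2]
E
python3 - <<'E'
from h import *
import pickle
s={}
for n in('side','top'):
    s[n]=snap(n,n+'0'); print(n,{k:(np.round(v,3).tolist() if k!='frame' else 0) for k,v in s[n].items()})
pickle.dump(s,open('s0.pkl','wb'))
print(observe())
E
```

```text
pics
side {'frame': 0, 'K': [[497.538, 0.0, 278.825], [0.0, 497.538, 206.245], [0.0, 0.0, 1.0]], 'world_to_cam': [[-0.849, -0.528, 0.021, 0.49], [0.326, -0.492, 0.807, -0.267], [-0.416, 0.692, 0.59, -1.235], [0.0, 0.0, 0.0, 1.0]]}
top {'frame': 0, 'K': [[530.761, 0.0, 275.986], [0.0, 530.761, 203.663], [0.0, 0.0, 1.0]], 'world_to_cam': [[-0.004, -1.0, -0.007, 0.028], [0.996, -0.005, 0.085, -0.576], [-0.085, -0.007, 0.996, -1.361], [0.0, 0.0, 0.0, 1.0]]}
{'t': 0.1, 'q': array([ 0.97351199,  0.42663594,  0.07387531,  1.60652631, -0.03412704,
        1.11078372, -0.06707719]), 'joint_velocities': array([ 6.78353945e-04, -6.06548095e-04,  6.98442274e-04, -1.10227861e-03,
       -7.06102533e-04,  1.20274099e-07,  1.92756855e-04]), 'tau': array([ 8.87580682e-03, -9.51527023e+01,  3.77254173e+00, -4.64398527e+01,
        1.97698467e-02,  6.57783603e-03,  8.84176052e-05]), 'tool_pos': array([ 0.29206355, -0.60812663,  0.21011102]), 'ee_rot': array([-2.65744590e-04,  8.46443241e-01, -5.32478677e-01, -4.77825320e-04]), 'force': array([ 0.442307  , -0.4975008 , -0.77403606]), 'torque': array([-0.03401112, -0.00161839, -0.03805573]), 'gripper_width': 1.0022451905888097}
```

View pics/side0.png

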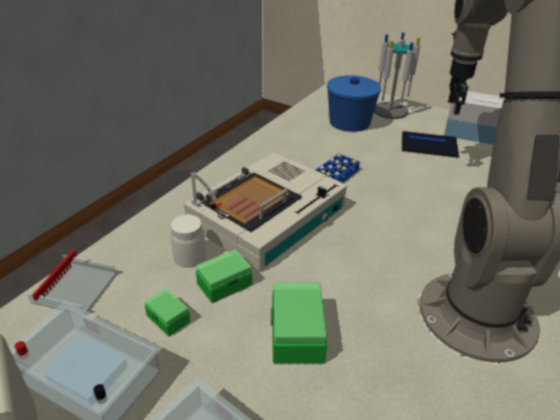

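View pics/top0.png

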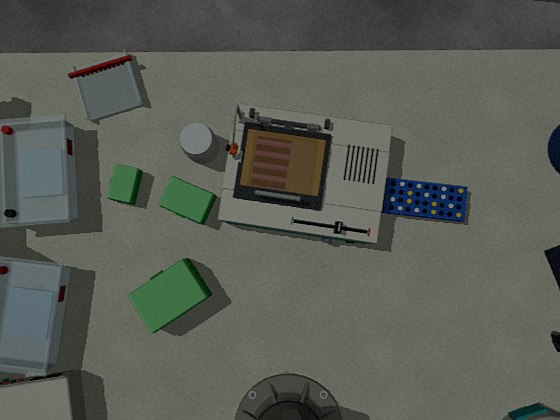

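The side view shows the unit at about (265,205). The top view shows the grip at about (338,228), between the green tick (293,220) and the red tick (369,232). The orange marker is near (233,150). I'll zoom in.

```bash
python3 - <<'E'
from h import *
import pickle
s=pickle.load(open('s0.pkl','rb'))
f=s['top']['frame'][90:255,205:405]; cv2.imwrite('pics/topz.png',cv2.resize(f,None,fx=4,fy=3.6,interpolation=2)[:,:,::-1])
f=s['side']['frame'][150:270,175:355]; cv2.imwrite('pics/sidez.png',cv2.resize(f,None,fx=4.4,fy=4.4,interpolation=2)[:,:,::-1])
for n in s:
    f=s[n]['frame']; h=cv2.cvtColor(f,cv2.COLOR_RGB2HSV); 
    for nm,lo,hi in(('orange',(3,190,120),(14,255,255)),('red',(0,150,90),(3,255,255)),('green',(45,100,60),(85,255,255))):
        k,l,st,ce=cv2.connectedComponentsWithStats(cv2.inRange(h,lo,hi))
        print(n,nm,[(ce[i].round(1).tolist(),st[i].tolist()) for i in range(1,k) if st[i][4]>2])
E
```

```text
side orange [([218.6, 203.7], [216, 202, 6, 4, 16])]
side red [([54.3, 271.6], [33, 250, 42, 50, 187]), ([19.3, 345.9], [15, 342, 10, 13, 64])]
side green [([393.0, 45.5], [393, 44, 1, 4, 4]), ([341.0, 204.5], [341, 203, 1, 4, 4]), ([321.0, 212.0], [320, 211, 3, 3, 3]), ([329.9, 211.9], [328, 210, 6, 5, 16]), ([313.0, 218.0], [312, 217, 3, 3, 3]), ([290.0, 235.0], [289, 234, 3, 3, 3]), ([265.5, 257.0], [265, 251, 4, 13, 13]), ([223.7, 277.3], [196, 254, 56, 48, 1702]), ([297.9, 326.6], [271, 289, 56, 74, 3768]), ([167.3, 313.2], [145, 293, 45, 43, 1179])]
top orange [([233.4, 150.4], [233, 149, 2, 4, 5]), ([230.5, 150.5], [230, 150, 2, 2, 4])]
top red [([102.0, 64.0], [76, 55, 53, 19, 105]), ([71.1, 73.6], [68, 72, 7, 4, 14]), ([4.3, 129.2], [1, 126, 7, 7, 33]), ([368.0, 234.0], [368, 233, 1, 3, 3])]
top green [([122.4, 182.9], [107, 165, 33, 38, 774]), ([185.6, 199.3], [159, 177, 54, 47, 1467]), ([292.0, 218.5], [292, 217, 1, 4, 4]), ([291.3, 223.0], [291, 222, 2, 3, 3]), ([167.0, 295.5], [129, 258, 78, 75, 2996])]
```

View pics/topz.png

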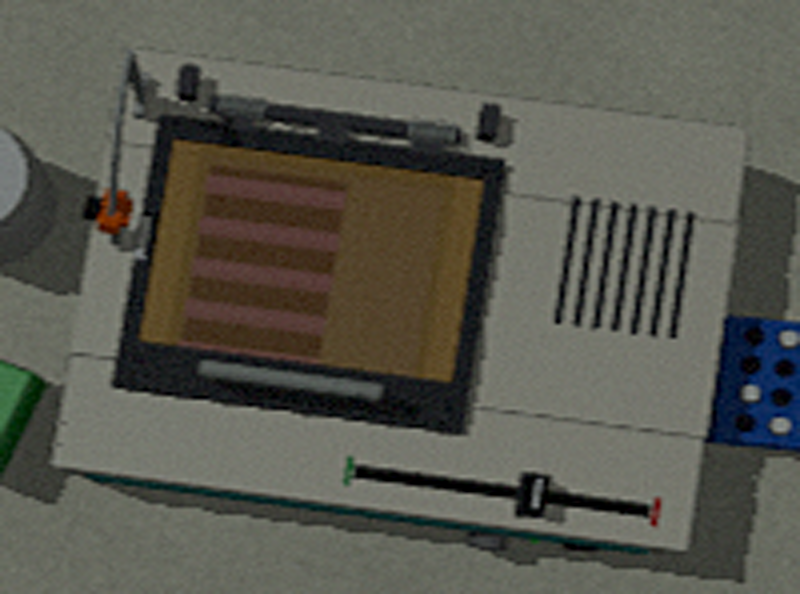

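View pics/sidez.png

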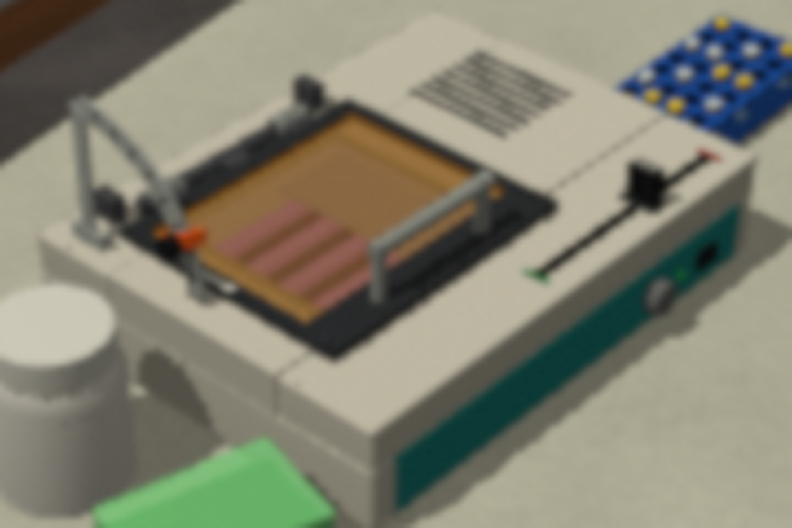

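```bash
cat > g.py <<'E'
from h import *
import pickle
from scipy.optimize import least_squares
s=pickle.load(open('s0.pkl','rb')); T=s['top'];S=s['side']
def U(p,P): 
    P=np.atleast_2d(P); c,q=np.cos(p[2]),np.sin(p[2]); return np.c_[p[0]+c*P[:,0]-q*P[:,1],p[1]+q*P[:,0]+c*P[:,1],P[:,2]]
L=np.array([[-.15,.2,.09],[-.15,-.2,.09],[.15,-.2,.09],[.15,.2,.09],[-.073,.115,.138],[-.073,.005,.138]])
tz=np.array([[52,467],[690,550],[745,127],[132,48],[200,368],[382,392]])/[4,3.6]+[205,90]
sL=np.array([[-.15,.2,.09],[-.15,-.2,.09],[.15,.2,.09],[-.073,.115,.138],[-.073,.005,.138]])
sz=np.array([[372,435],[755,158],[42,235],[376,243],[488,175]])/4.4+[175,150]
r=least_squares(lambda p:np.r_[(proj(T,U(p,L))-tz).ravel(),(proj(S,U(p,sL))-sz).ravel()],[.6,0,-.12])
p=r.x
E
python3 - <<'E'
from g import *
print(p,r.fun.round(1).tolist())
# grip
def tu(w): 
    c,q=np.cos(p[2]),np.sin(p[2]); d=w[:2]-p[:2]; return np.array([c*d[0]+q*d[1],-q*d[0]+c*d[1],w[2]])
print('ticks',tu(onz(T,(292.3,220.6),.09)),tu(onz(T,(369,232.2),.09)),'grip top',tu(onz(T,(338.8,226.7),.12)))
gs=np.array([648,172])/4.4+[175,150]; print('grip side->unit',tu(onz(S,gs,.12)))
# marker
for a in np.arange(0,1.5,.1):
    m=U(p,[.115-.1*np.cos(a),.183,.096+.1*np.sin(a)]); print(a.round(1),proj(T,m).round(1),proj(S,m).round(1))
fm=lambda a: np.r_[(proj(T,U(p,[.115-.1*np.cos(a[0]),.183,.096+.1*np.sin(a[0])]))-[233.3,149.5]).ravel(),(proj(S,U(p,[.115-.1*np.cos(a[0]),.183,.096+.1*np.sin(a[0])]))-[218.2,203.7]).ravel()]
k=least_squares(fm,[.4]); print('marker',k.x,k.fun)
for n,P in (('grip_shut',[-.125,-.005,.106]),('open',[-.125,-.155,.106]),('handle',[-.073,.06,.138]),('hinge',[.115,.06,.096])): print(n,U(p,P).round(4))
E
```

```text
[ 0.64846273 -0.04914183 -0.15045796] [-0.6, 0.4, -0.2, 0.9, 1.6, 0.1, -2.2, -0.4, -0.1, 0.2, -0.2, 0.2, 0.5, -1.5, 0.8, -2.0, -1.3, -1.6, -0.3, 0.9, 0.2, -0.6]
ticks [-0.12419654  0.0157589   0.09      ] [-0.12500276 -0.17598093  0.09      ] grip top [-0.12413518 -0.09719768  0.12      ]
grip side->unit [-0.13430927 -0.08739841  0.12      ]
0.0 [[234.1 155.6]] [[220.  216.5]]
0.1 [[233.7 154.7]] [[219.7 213.6]]
0.2 [[233.5 153.4]] [[219.2 210.5]]
0.3 [[233.3 151.7]] [[218.3 207.3]]
0.4 [[233.2 149.6]] [[217.3 204. ]]
0.5 [[233.1 147.2]] [[216.  200.7]]
0.6 [[233.1 144.4]] [[214.5 197.4]]
0.7 [[233.2 141.2]] [[212.8 194.1]]
0.8 [[233.4 137.8]] [[210.9 191. ]]
0.9 [[233.6 134.1]] [[208.9 187.9]]
1.0 [[234.  130.2]] [[206.7 185. ]]
1.1 [[234.3 126.1]] [[204.4 182.3]]
1.2 [[234.8 121.9]] [[202.  179.8]]
1.3 [[235.3 117.6]] [[199.5 177.5]]
1.4 [[235.9 113.3]] [[197.  175.5]]
marker [0.40142562] [-0.13125025  0.09511965 -0.91908544  0.26449911]
grip_shut [[ 0.5241 -0.0353  0.106 ]]
open [[ 0.5016 -0.1837  0.106 ]]
handle [[0.5853 0.0211 0.138 ]]
hinge [[ 0.7712 -0.0071  0.096 ]]
```

```bash
python3 -m handwheel '[[0.25,0.5,0,0.2,0],[0.47,0.98,0,0.41,1],[0.47,0.98,0,0.41,1],[0.47,0.98,0,0.41,1]]' 40; python3 -m handwheel '[[0.25,0.5,0,0.2,1],[0.47,0.98,0,0.41,1],[0.47,0.98,0,0.41,1],[0.47,0.98,0,0.41,1]]'; python3 -m handwheel '[[0.25,0.5,0,0.2,1],[0.47,0.98,0,0.41,1],[0.47,0.98,0,0.41,1],[0.47,0.98,0,0.41,1],[0.47,0.98,0,0.41,1]]'
python3 - <<'E'
from g import *
o=observe(); w,x,y,z=o['ee_rot']; print(o['tool_pos'],np.degrees(np.arctan2(2*(x*y+w*z),1-2*(y*y+z*z))),o['force'],o['q'])
print(U(p,[-.125,-.135,.102])-o['tool_pos'])
snap('top','t1'); snap('side','s1')
E
```

```text
t: 0.6
tool_pos: [0.3645, -0.4587, 0.2108]
ee_rot: [-0.0, 0.922, -0.388, 0.0]
force: [0.3, -1.0, -0.4]
gripper_width: 0.377
t: 1.1
tool_pos: [0.4343, -0.3127, 0.2107]
ee_rot: [-0.0, 0.972, -0.236, 0.0]
force: [-1.1, -0.7, -1.0]
gripper_width: 0.001
t: 1.72
tool_pos: [0.5032, -0.1694, 0.2104]
ee_rot: [0.0, 0.997, -0.08, -0.0]
force: [-0.0, -1.3, -0.1]
gripper_width: 0.002
[ 0.50320684 -0.16940137  0.21042396] -9.130395534352479 [-0.01068577 -1.27225369 -0.11316382] [ 0.49117444  0.21138395 -0.32937546  1.9103931   0.07962165  1.03292321
 -0.03162743]
[[ 0.0014328   0.00552106 -0.10842396]]
```

```bash
python3 -m handwheel '[[0.01,0,-0.3,0.01,1],[0.01,0,-0.55,0.01,1],[0.01,0,-0.55,0.01,1],[0.01,0,-0.55,0.01,1]]'
python3 - <<'E'
from h import *
a=snap('top','x');b=snap('side','y')
f=np.vstack([cv2.resize(a['frame'][180:260,260:400],None,fx=4,fy=3.6),cv2.resize(b['frame'][140:225,255:395],None,fx=4,fy=3.4)])
cv2.imwrite('pics/c1.png',f[:,:,::-1])
E
```

```text
t: 2.33
tool_pos: [0.5057, -0.1682, 0.1295]
ee_rot: [0.0, 0.997, -0.075, 0.0]
force: [-0.6, 0.2, 1.1]
gripper_width: -0.003
```

View pics/c1.png

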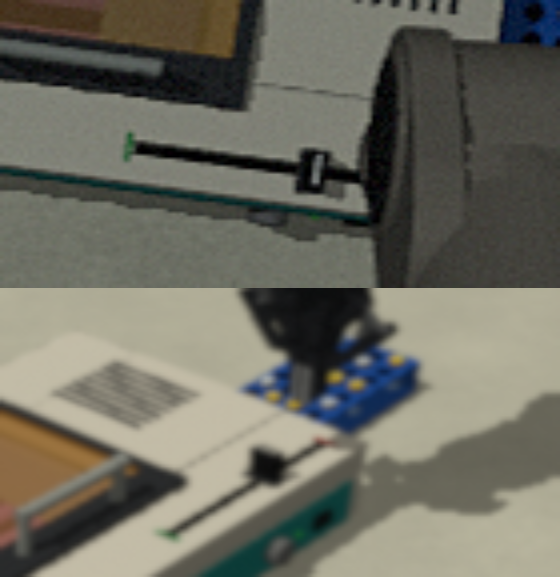

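The top crop shows the arm just right of the grip, which is at about (313,168) in the crop. In the side crop the fingertips are at about (300,395), behind the grip and above the deck. Next I'll check that tip position against the tool pose.

```bash
python3 - <<'E'
from g import *
o=observe(); print(proj(S,o['tool_pos']), proj(S,U(p,[-.125,-.097,.12])),onz(S,(330,171.5),.1295)-o['tool_pos'])
print(U(p,[-.125,-.13,.102])-o['tool_pos'])
E
python3 -m handwheel '[[-0.01,0.02,-0.1,0,1],[-0.01,0.02,-0.18,0,1],[-0.01,0.02,-0.18,0,1]]'
```

```text
[[329.7113038  177.73177426]] [[321.66610844 186.53554536]] [ 0.01551351 -0.03224888 -0.00037214]
[[-0.00069739  0.00911887 -0.02787214]]
t: 2.8
tool_pos: [0.503, -0.1642, 0.1]
ee_rot: [-0.0, 0.997, -0.074, -0.001]
force: [0.6, -0.3, -0.6]
gripper_width: -0.0
```

```bash
python3 -m handwheel '[[0.02,0.13,0,0,1],[0.04,0.26,0,0,1],[0.06,0.39,0,0,1],[0.08,0.52,0,0,1],[0.1,0.65,0,0,1],[0.1,0.65,0,0,1]]'
python3 -m handwheel '[[0.005,0.035,0,0,1],[0.01,0.07,0,0,1],[0.012,0.08,0,0,1],[0.012,0.08,0,0,1]]'
python3 - <<'E'
from g import *
o=observe(); print(o['force'],o['tool_pos']);a=snap('top','x2');b=snap('side','y2')
f=np.vstack([cv2.resize(a['frame'][180:260,260:400],None,fx=4,fy=3.6),cv2.resize(b['frame'][140:240,255:395],None,fx=4,fy=3)])
cv2.imwrite('pics/c2.png',f[:,:,::-1])
E
```

```text
t: 3.55
tool_pos: [0.5191, -0.0655, 0.1014]
ee_rot: [-0.0, 0.997, -0.073, 0.0]
force: [-0.7, 0.2, 1.7]
gripper_width: 0.001
t: 4.05
tool_pos: [0.5205, -0.055, 0.1012]
ee_rot: [0.0, 0.997, -0.075, -0.0]
force: [0.2, 0.2, -0.2]
gripper_width: -0.001
[ 0.19047805  0.15301104 -0.15700278] [ 0.52051817 -0.05501376  0.10120385]
```

View pics/c2.png

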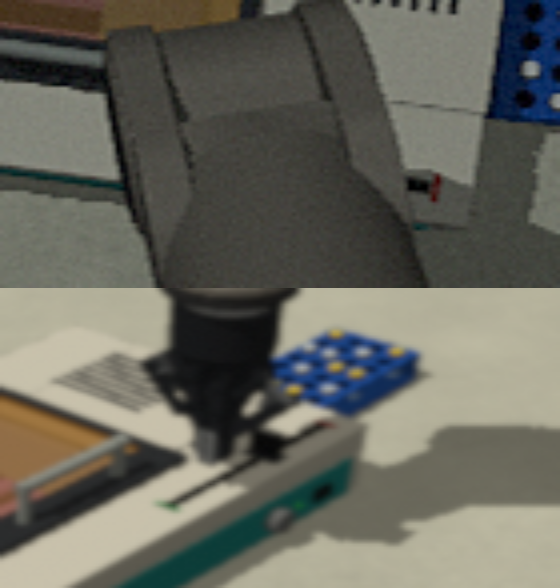

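The grip hasn't moved: it is still at about (268,447) in the side crop. The fingers are now at about (210,445), so they went past it without touching. I'll look closer.

```bash
python3 - <<'E'
from g import *
o=observe();b=snap('side','y3')
f=cv2.resize(b['frame'][150:230,260:360],None,fx=7,fy=7,interpolation=2).copy()
def dot(P,col):
    u=(proj(b,P)[0]-[260,150])*7; cv2.circle(f,(int(u[0]),int(u[1])),5,col,2); print(u)
dot(o['tool_pos'],(255,0,0)); dot(o['tool_pos']+[0,0,.03],(255,255,0))
dot(U(p,[-.125,-.097,.12]),(0,255,0));dot(U(p,[-.125,-.097,.09]),(0,0,255))
dot(U(p,[-.125,.016,.09]),(0,255,255));dot(U(p,[-.125,-.176,.09]),(255,0,255))
cv2.imwrite('pics/c3.png',f[:,:,::-1])
E
```

```text
[325.34791708 366.69753075]
[329.33867032 306.65233196]
[431.66275906 255.74881753]
[426.5888565 314.3091809]
[260.2659567  432.39532303]
[533.79591111 238.19418109]
```

View pics/c3.png

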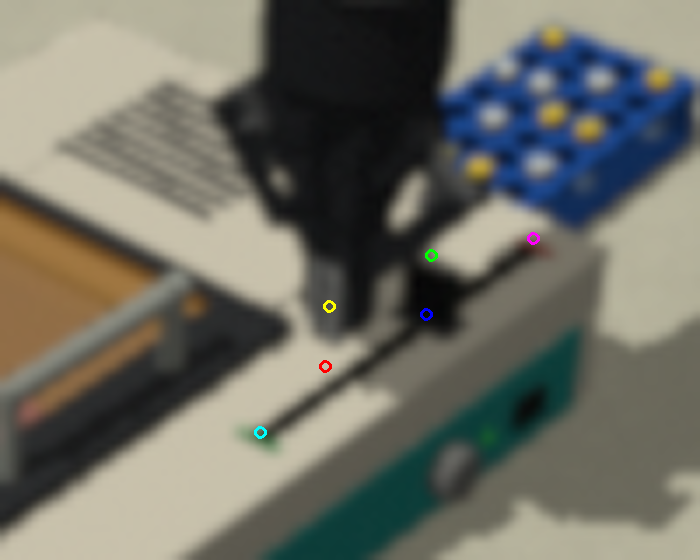

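```bash
python3 - <<'E'
from g import *
print(proj(S,[.292,-.608,.210]),proj(T,[.292,-.608,.210]))
f=cv2.resize(S['frame'][60:140,420:500],None,fx=7,fy=7,interpolation=2); cv2.imwrite('pics/c4.png',f[:,:,::-1])
b=cv2.imread('pics/s1.png'); print(proj(S,[.5032,-.1694,.2104])); cv2.imwrite('pics/c5.png',cv2.resize(b[90:190,280:400],None,fx=6,fy=6,interpolation=2))
E
python3 -m handwheel '[[0,0,-0.02,0,1],[0,0,-0.04,0,1],[0,0,-0.06,0,1]]'
```

```text
[[449.60658898 117.03583556]] [[562.76159693 323.26005367]]
[[333.08595367 154.3863532 ]]
t: 4.58
tool_pos: [0.5205, -0.0549, 0.0919]
ee_rot: [-0.0, 0.997, -0.075, -0.0]
force: [0.5, 0.1, -0.5]
gripper_width: -0.004
```

View pics/c4.png

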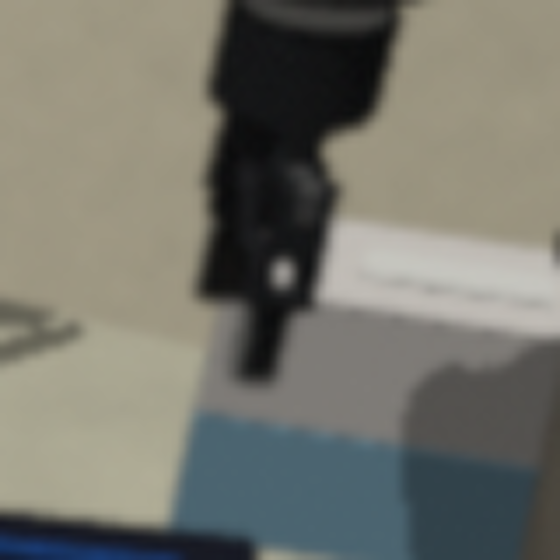

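View pics/c5.png

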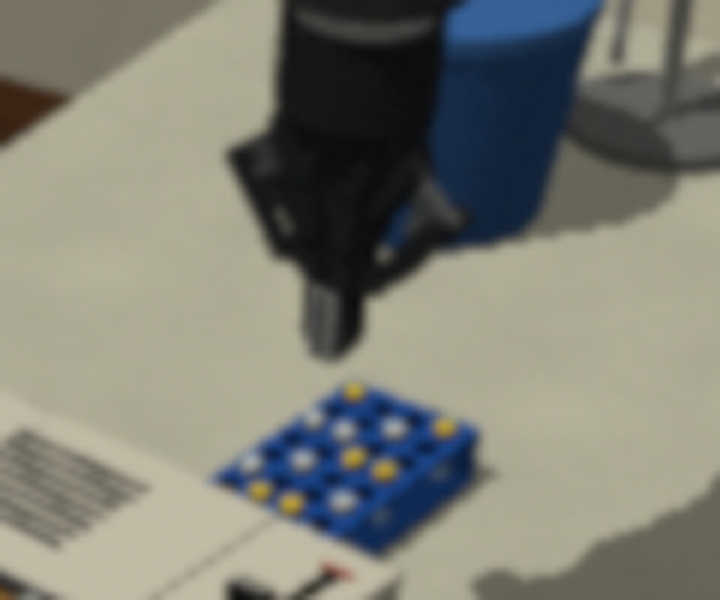

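```bash
python3 -m handwheel '[[0,0,-0.015,0,1],[0,0,-0.03,0,1],[0,0,-0.03,0,1]]';python3 -m handwheel '[[0,0,-0.015,0,1],[0,0,-0.03,0,1],[0,0,-0.03,0,1]]'
```

```text
t: 4.95
tool_pos: [0.5204, -0.0549, 0.0875]
ee_rot: [-0.0, 0.997, -0.075, -0.0]
force: [-0.2, 0.9, 0.5]
gripper_width: 0.004
t: 5.32
tool_pos: [0.5204, -0.0549, 0.083]
ee_rot: [-0.0, 0.997, -0.074, -0.0]
force: [-0.9, -0.4, -0.9]
gripper_width: 0.001
```

The tool reads 83 mm, below the 90 mm deck, with no contact. So the closed fingertips sit well above the reported TCP. I'll keep feeling for the deck.

```bash
python3 -m handwheel '[[0,0,-0.015,0,1],[0,0,-0.03,0,1],[0,0,-0.03,0,1]]';python3 -m handwheel '[[0,0,-0.015,0,1],[0,0,-0.02,0,1],[0,0,-0.02,0,1]]'
python3 - <<'E'
from g import *
o=observe();b=snap('side','y6')
f=cv2.resize(b['frame'][150:230,260:360],None,fx=7,fy=7,interpolation=2)
cv2.imwrite('pics/c6.png',f[:,:,::-1]); print((proj(b,o['tool_pos'])-[260,150])*7)
E
```

```text
t: 5.7
tool_pos: [0.5204, -0.0549, 0.0785]
ee_rot: [-0.0, 0.997, -0.075, -0.0]
force: [-0.4, 0.7, -0.0]
gripper_width: 0.003
t: 6.08
tool_pos: [0.5205, -0.0549, 0.0756]
ee_rot: [-0.0, 0.997, -0.075, -0.0]
force: [0.4, 0.5, 0.4]
gripper_width: 0.007
[[321.73311833 416.94089742]]
```

View pics/c6.png

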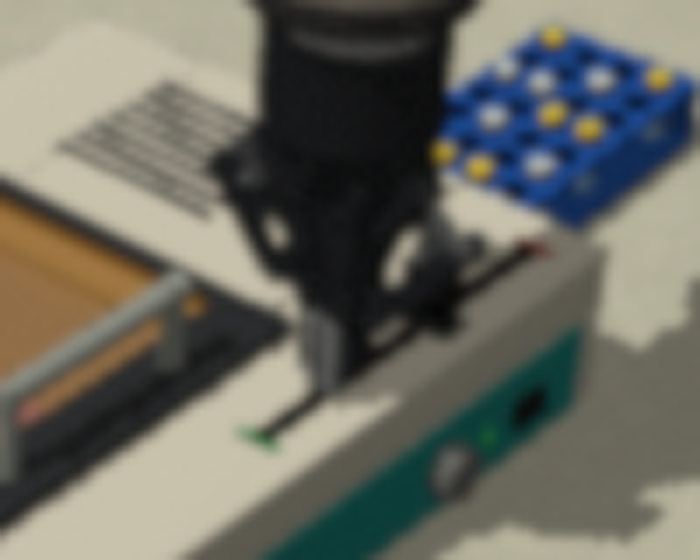

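```bash
python3 -m handwheel '[[0,0,0.3,0,1],[0,0,0.35,0,1],[-0.06,-0.37,0.35,0,1],[-0.115,-0.76,0.35,0,1],[-0.115,-0.76,0.35,0,1],[-0.115,-0.76,0.2,0,1],[-0.115,-0.76,0.03,0,1],[-0.115,-0.76,0.03,0,1]]'
python3 - <<'E'
from g import *
o=observe();b=snap('side','y7')
f=cv2.resize(b['frame'][150:230,260:360],None,fx=7,fy=7,interpolation=2)
cv2.imwrite('pics/c7.png',f[:,:,::-1]); print(o['force'],o['tool_pos'])
E
```

```text
t: 7.12
tool_pos: [0.5021, -0.1681, 0.0786]
ee_rot: [-0.0, 0.997, -0.074, -0.002]
force: [0.9, -0.2, 0.9]
gripper_width: -0.005
[ 0.8644615  -0.1800497   0.93947071] [ 0.50208314 -0.16808653  0.07862475]
```

View pics/c7.png

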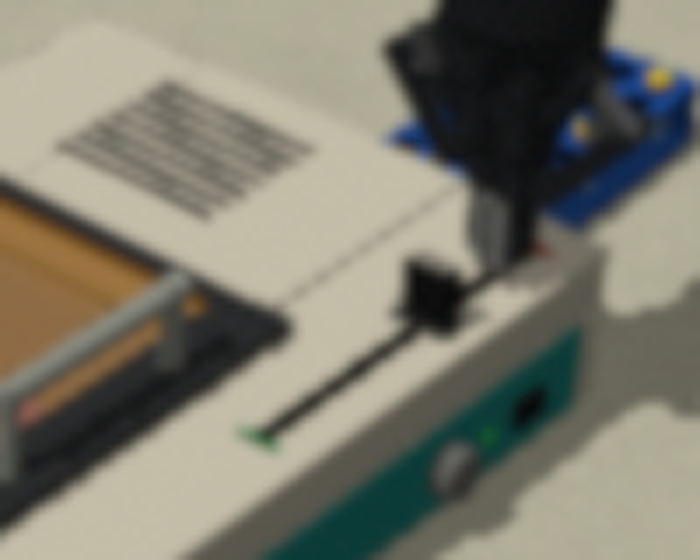

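The fingertips are at about (495,265), on the slot line just beyond the grip at (433,297). They are well aligned, so I'll push and watch the force.

```bash
python3 -m handwheel '[[0.02,0.13,0,0,1],[0.04,0.26,0,0,1],[0.06,0.39,0,0,1]]'
python3 -m handwheel '[[0.02,0.13,0,0,1],[0.03,0.22,0,0,1],[0.03,0.22,0,0,1]]'
python3 - <<'E'
from g import *
o=observe();b=snap('side','y8')
f=cv2.resize(b['frame'][150:230,260:360],None,fx=7,fy=7,interpolation=2)
cv2.imwrite('pics/c8.png',f[:,:,::-1]); print(o['force'],o['tool_pos'])
E
```

```text
t: 7.55
tool_pos: [0.5128, -0.1102, 0.0813]
ee_rot: [0.0, 0.997, -0.075, 0.001]
force: [-0.2, -3.2, -2.1]
gripper_width: 0.002
t: 7.92
tool_pos: [0.5173, -0.0765, 0.0809]
ee_rot: [-0.0, 0.997, -0.074, 0.0]
force: [0.4, -1.2, -0.9]
gripper_width: 0.001
[ 0.42698678 -1.17143255 -0.91209912] [ 0.51726762 -0.07646287  0.08087255]
```

View pics/c8.png

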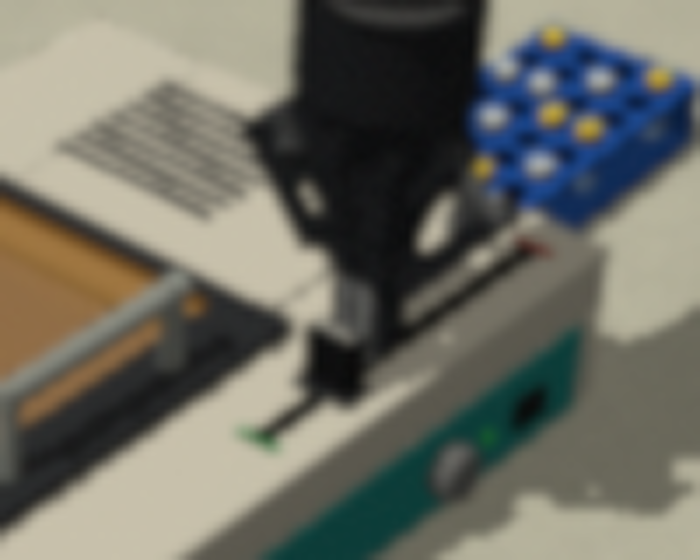

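The grip moves with the fingers and is now at about (338,365). I'll go on to the end stop.

```bash
python3 -m handwheel '[[0.01,0.07,0,0,1],[0.02,0.13,0,0,1],[0.022,0.15,0,0,1],[0.022,0.15,0,0,1]]';python3 -m handwheel '[[0.002,0.02,0,0,1],[0.004,0.03,0,0,1],[0.004,0.03,0,0,1]]'
```

```text
t: 8.48
tool_pos: [0.52, -0.0545, 0.0801]
ee_rot: [-0.0, 0.997, -0.074, -0.0]
force: [-0.5, 0.3, -0.2]
gripper_width: -0.001
t: 8.85
tool_pos: [0.5206, -0.0503, 0.0801]
ee_rot: [-0.0, 0.997, -0.074, -0.0]
force: [-0.3, -1.1, -0.8]
gripper_width: -0.0
```

```bash
python3 -m handwheel '[[0.002,0.02,0,0,1],[0.004,0.03,0,0,1],[0.004,0.03,0,0,1]]';python3 -m handwheel '[[0.002,0.02,0,0,1],[0.004,0.03,0,0,1],[0.004,0.03,0,0,1]]';python3 -m handwheel '[[0.002,0.02,0,0,1],[0.004,0.03,0,0,1],[0.004,0.03,0,0,1]]'
```

```text
t: 9.22
tool_pos: [0.5208, -0.0483, 0.0801]
ee_rot: [0.001, 0.997, -0.075, -0.0]
force: [-0.9, -15.2, 1.7]
gripper_width: -0.0
t: 9.6
tool_pos: [0.5208, -0.048, 0.0801]
ee_rot: [0.003, 0.997, -0.077, -0.001]
force: [-3.8, -37.4, 6.0]
gripper_width: -0.001
t: 9.98
tool_pos: [0.5207, -0.0478, 0.0801]
ee_rot: [0.005, 0.997, -0.079, -0.001]
force: [-6.2, -61.1, 10.0]
gripper_width: -0.002
```

The end stop is reached, with a firm 61 N against it. I'll back off and lift.

```bash
python3 -m handwheel '[[-0.015,-0.1,0,0,1],[-0.03,-0.2,0,0,1],[-0.03,-0.2,0.3,0,1],[-0.03,-0.2,0.6,0,0.8],[-0.03,-0.5,0.9,0,0.3],[-0.03,-0.5,0.9,0,0.3],[-0.03,-0.5,0.9,0,0.3]]'
python3 - <<'E'
from g import *
o=observe();b=snap('side','y9');a=snap('top','x9')
f=np.hstack([cv2.resize(b['frame'][140:270,180:360],(400,400),interpolation=2),cv2.resize(a['frame'][90:255,205:405],(400,400),interpolation=2)])
cv2.imwrite('pics/c9.png',f[:,:,::-1]); print(o['force'],o['tool_pos'])
E
```

```text
t: 10.85
tool_pos: [0.5178, -0.1116, 0.2149]
ee_rot: [-0.0, 0.997, -0.075, -0.0]
force: [-0.6, 0.7, -0.6]
gripper_width: 0.702
[-0.64655243  0.65443342 -0.56042815] [ 0.51779046 -0.11155803  0.21489105]
```

View pics/c9.png

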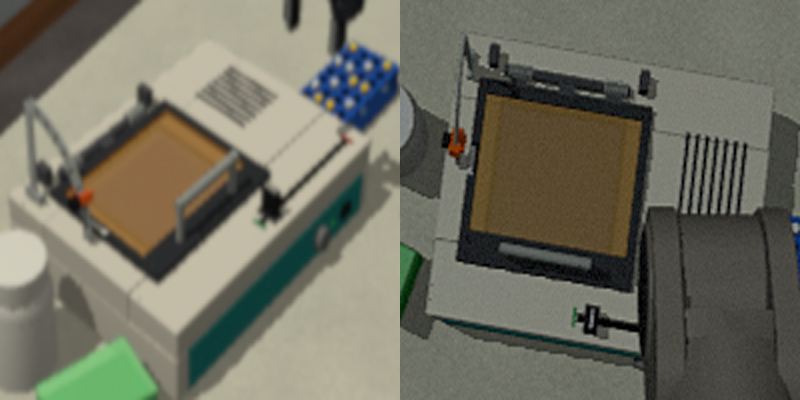

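The side panel shows the grip at about (272,203), at the green tick (262,220). In the top panel the window is uniformly grey-brown, so the shutter is shut. Next I'll move over the handle.

```bash
python3 -m handwheel '[[0.2,0.4,0,0,0.35],[0.45,0.88,0,0,0.35],[0.45,0.88,0,0,0.35],[0.45,0.88,-0.2,0,0.35],[0.45,0.88,-0.35,0,0.35],[0.45,0.88,-0.35,0,0.35]]' 50
python3 - <<'E'
from g import *
o=observe();b=snap('side','y10')
print(o['force'],o['tool_pos'],U(p,[-.073,.06,.138])-o['tool_pos'])
f=cv2.resize(b['frame'][130:230,190:310],None,fx=6,fy=6,interpolation=2); cv2.imwrite('pics/c10.png',f[:,:,::-1])
E
```

```text
t: 11.7
tool_pos: [0.5839, 0.021, 0.1604]
ee_rot: [0.0, 0.997, -0.074, -0.002]
force: [-0.3, -1.0, 0.5]
gripper_width: 0.65
[-0.31660107 -1.03413486  0.54188952] [0.58391394 0.02095115 0.16037645] [[ 0.00136697  0.00017121 -0.02237645]]
```

View pics/c10.png

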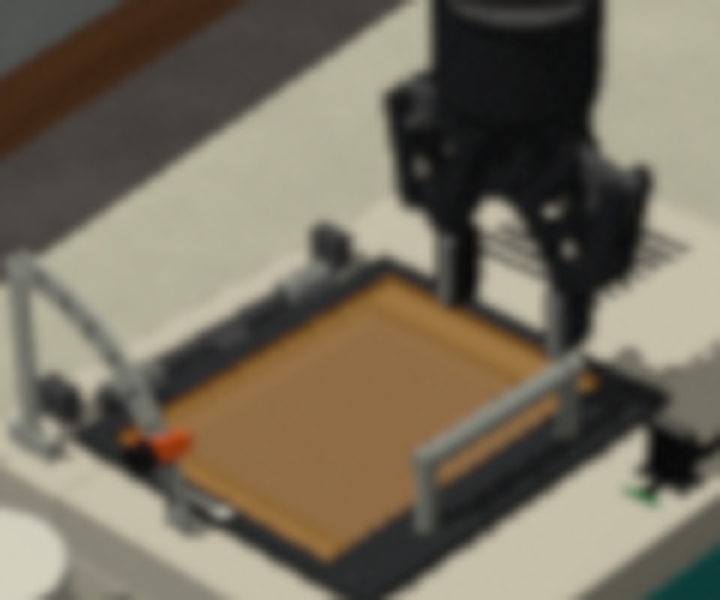

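The finger tips at about (455,300) and (565,345) straddle the bar, whose centre is about (500,405). They are roughly 45 mm above it, so I'll descend.

```bash
python3 -m handwheel '[[0,0,-0.12,0,0.35],[0,0,-0.24,0,0.35],[0,0,-0.33,0,0.35],[0.01,0,-0.4,0,0.35],[0.01,0,-0.4,0,0.35]]' 50
python3 - <<'E'
from g import *
o=observe();b=snap('side','y11')
print(o['force'],o['tool_pos'])
f=cv2.resize(b['frame'][130:230,190:310],None,fx=6,fy=6,interpolation=2); cv2.imwrite('pics/c11.png',f[:,:,::-1])
E
```

```text
t: 12.38
tool_pos: [0.5867, 0.02, 0.1018]
ee_rot: [0.0, 0.997, -0.075, -0.001]
force: [-0.4, 0.4, 0.6]
gripper_width: 0.646
[-0.39951676  0.37941327  0.5933488 ] [0.58669842 0.02002864 0.10184566]
```

View pics/c11.png

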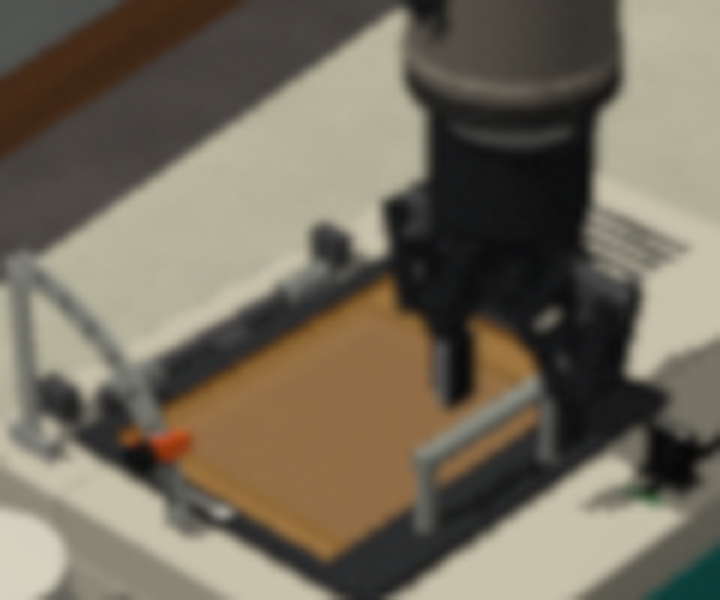

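The fingers straddle the bar with the front tip at about (565,445), clear of the frame. Now I'll close them.

```bash
python3 -m handwheel '[[0,0,0,0,1],[0,0,0,0,1],[0,0,0,0,1],[0,0,0,0,1],[0,0,0,0,1],[0,0,0,0,1]]' 50
python3 - <<'E'
from g import *
o=observe();print(o['force'],o['tool_pos'],o['gripper_width']*85)
for a in np.arange(0,.46,.05): print(a.round(2),((U(p,[.115-.188*np.cos(a)+.042*np.sin(a),.06,.096+.188*np.sin(a)+.042*np.cos(a)])-U(p,[-.073,.06,.138]))/.15).round(3))
E
```

```text
t: 13.18
tool_pos: [0.5875, 0.02, 0.103]
ee_rot: [-0.0, 0.997, -0.075, 0.001]
force: [4.6, -0.7, 3.2]
gripper_width: 0.123
[ 4.58968405 -0.71823087  3.19628414] [0.58752491 0.02002649 0.10300062] 10.437415029936934
0.0 [[0. 0. 0.]]
0.05 [[ 0.015 -0.002  0.062]]
0.1 [[ 0.034 -0.005  0.124]]
0.15 [[ 0.055 -0.008  0.184]]
0.2 [[ 0.08  -0.012  0.243]]
0.25 [[ 0.107 -0.016  0.301]]
0.3 [[ 0.137 -0.021  0.358]]
0.35 [[ 0.17  -0.026  0.413]]
0.4 [[ 0.206 -0.031  0.466]]
0.45 [[ 0.244 -0.037  0.517]]
```

```bash
python3 -m handwheel '[[0.015,-0.002,0.062,0,1],[0.034,-0.005,0.124,0,1],[0.055,-0.008,0.184,0,1],[0.08,-0.012,0.243,0,1],[0.107,-0.016,0.301,0,1],[0.137,-0.021,0.358,0,1],[0.17,-0.026,0.413,0,1],[0.19,-0.03,0.45,0,1],[0.19,-0.03,0.45,0,1],[0.19,-0.03,0.45,0,1]]'
python3 - <<'E'
from g import *
o=observe();b=snap('side','y12');a=snap('top','x12')
print(o['force'],o['tool_pos'],o['gripper_width']*85)
f=cv2.resize(b['frame'][130:230,190:310],None,fx=6,fy=6,interpolation=2); cv2.imwrite('pics/c12.png',f[:,:,::-1])
f=cv2.resize(a['frame'][90:210,205:345],None,fx=5,fy=5,interpolation=2); cv2.imwrite('pics/c12t.png',f[:,:,::-1])
E
```

```text
t: 14.42
tool_pos: [0.6147, 0.0158, 0.1701]
ee_rot: [0.0, 0.997, -0.074, -0.001]
force: [-4.8, 1.9, -6.4]
gripper_width: 0.116
[-4.75053197  1.85194938 -6.44429475] [0.61473039 0.01580814 0.1700595 ] 9.819596060267878
```

View pics/c12.png

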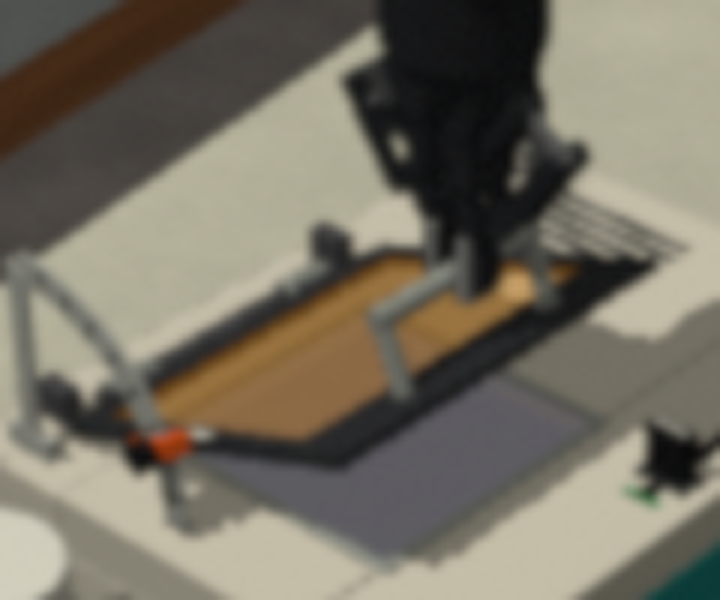

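View pics/c12t.png

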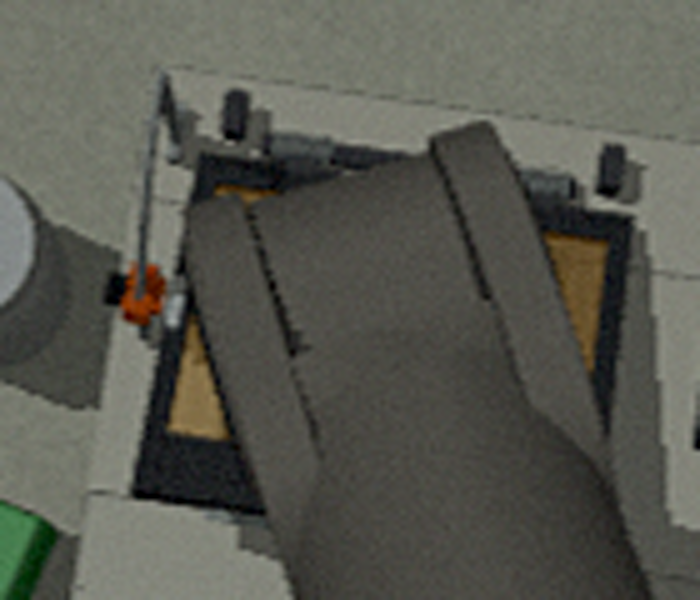

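The shield edge's white pointer at crop (205,436) now sits next to the orange marker at (170,443). I'll compare the shield and marker angles numerically.

```bash
python3 - <<'E'
from g import *
def pt(f,y,u,a): return U(p,[.115-f*np.cos(a)+u*np.sin(a),y,.096+f*np.sin(a)+u*np.cos(a)])
for a in np.arange(.3,.51,.03):
    print(round(a,2),'corner bot/top',proj(S,pt(.205,.17,-.004,a)).round(1),proj(S,pt(.205,.17,.004,a)).round(1),'handleLend',proj(S,pt(.188,.115,.042,a)).round(1),'mk',proj(S,pt(.1,.183,0,a)).round(1),'ptr y=.165',proj(S,pt(.1,.168,0,a)).round(1), 'top corner',proj(T,pt(.205,.17,.004,a)).round(1))
b=cv2.imread('pics/y12.png'); f=cv2.resize(b[180:225,200:260],None,fx=12,fy=12,interpolation=2); cv2.imwrite('pics/c13.png',f)
E
```

```text
0.3 corner bot/top [[248.5 212.1]] [[247.8 209.4]] handleLend [[254.3 186.8]] mk [[218.3 207.3]] ptr y=.165 [[222.3 204.9]] top corner [[231.  190.9]]
0.33 corner bot/top [[248.  210.1]] [[247.2 207.3]] handleLend [[253.5 184.8]] mk [[218.1 206.3]] ptr y=.165 [[222.  203.9]] top corner [[230.9 189.7]]
0.36 corner bot/top [[247.4 208. ]] [[246.6 205.2]] handleLend [[252.6 182.9]] mk [[217.7 205.3]] ptr y=.165 [[221.7 202.9]] top corner [[230.9 188.5]]
0.39 corner bot/top [[246.8 205.8]] [[245.9 203.1]] handleLend [[251.7 180.9]] mk [[217.4 204.3]] ptr y=.165 [[221.4 202. ]] top corner [[230.8 187.3]]
0.42 corner bot/top [[246.1 203.7]] [[245.1 200.9]] handleLend [[250.8 179. ]] mk [[217.1 203.4]] ptr y=.165 [[221. 201.]] top corner [[230.7 185.9]]
0.45 corner bot/top [[245.3 201.6]] [[244.3 198.8]] handleLend [[249.8 177. ]] mk [[216.7 202.4]] ptr y=.165 [[220.7 200. ]] top corner [[230.7 184.5]]
0.48 corner bot/top [[244.6 199.4]] [[243.5 196.6]] handleLend [[248.7 175.1]] mk [[216.3 201.4]] ptr y=.165 [[220.3 199. ]] top corner [[230.7 183. ]]
0.51 corner bot/top [[243.7 197.3]] [[242.6 194.5]] handleLend [[247.7 173.2]] mk [[215.9 200.4]] ptr y=.165 [[219.9 198. ]] top corner [[230.6 181.4]]
```

View pics/c13.png

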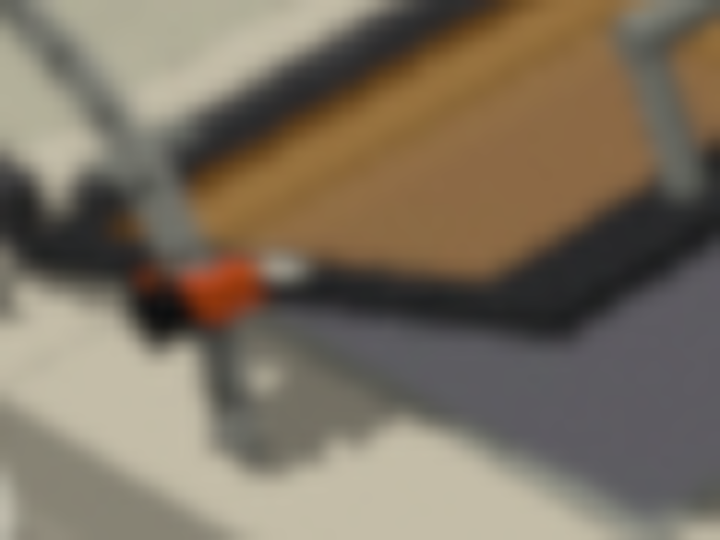

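```bash
python3 - <<'E'
from g import *
r=least_squares(lambda q:np.r_[(proj(T,U(q,L))-tz).ravel(),(proj(S,U(q,sL))+q[3:5]-sz).ravel()],[*p,0,0]); q=r.x; print(q,r.fun.round(1))
p=q[:3]
def pt(f,y,u,a): return U(p,[.115-f*np.cos(a)+u*np.sin(a),y,.096+f*np.sin(a)+u*np.cos(a)])
def sol(cam,f,y,u,obs,row):
    b=q[3:5] if cam is S else 0
    g=lambda a:(proj(cam,pt(f,y,u,a[0]))[0]+b-obs)[row]
    return least_squares(g,[.4]).x[0]
import glob
ims={'side':['side0','y3','y9','y12'],'top':['top0','x2','x9','x12']}
for n in ims:
  for t in ims[n]:
    im=cv2.imread(f'pics/{t}.png'); h=cv2.cvtColor(im,cv2.COLOR_BGR2HSV)
    m=cv2.inRange(h,(0,150,60),(16,255,255)); roi=np.zeros_like(m)
    if n=='side': roi[195:212,208:228]=1
    else: roi[140:158,226:240]=1
    m=m*roi; x,y,w,hh=cv2.boundingRect(m); mm=cv2.moments(m,True); c=np.array([mm['m10'],mm['m01']])/mm['m00']
    cam=S if n=='side' else T; bc=np.array([x+(w-1)/2,y+(hh-1)/2])
    print(t,(x,y,w,hh),c.round(1),'angle centroid',round(sol(cam,.1,.183,0,c,1),3),'bbox',round(sol(cam,.1,.183,0,bc,1),3))
print('corner bot',sol(S,.205,.17,-.004,np.array([246.7,207.8]),1),'handle',sol(S,.188,.115,.042,np.array([253,183.5]),1))
E
```

```text
[ 0.64906878 -0.0499615  -0.15070248  0.05764991  1.16974197] [-0.3  0.1  0.1  0.6  1.9 -0.2 -1.9 -0.7  0.3 -0.   0.1 -0.1  0.6 -0.6
  0.8 -1.  -1.3 -0.6 -0.3  1.8  0.2  0.4]
side0 (210, 195, 16, 14) [218.1 202.7] angle centroid 0.468 bbox 0.505
y3 (210, 195, 18, 15) [218.1 202.8] angle centroid 0.465 bbox 0.489
y9 (210, 195, 15, 12) [217.9 202.4] angle centroid 0.477 bbox 0.535
y12 (212, 195, 10, 12) [217.7 203.5] angle centroid 0.444 bbox 0.535
top0 (229, 143, 9, 12) [233.2 148.9] angle centroid 0.42 bbox 0.437
x2 (229, 143, 9, 12) [233.1 149. ] angle centroid 0.415 bbox 0.437
x9 (229, 143, 9, 12) [233.2 148.8] angle centroid 0.422 bbox 0.437
x12 (229, 143, 9, 12) [233.1 149. ] angle centroid 0.415 bbox 0.437
corner bot 0.37553328423271415 handle 0.36490846157171547
```

```bash
python3 -m handwheel '[[0.013,-0.002,0.019,0,1],[0.026,-0.004,0.038,0,1],[0.026,-0.004,0.038,0,1],[0.026,-0.004,0.038,0,1]]'
python3 - <<'E'
from g import *
o=observe();b=snap('side','y14');a=snap('top','x14')
print(o['tool_pos'],o['gripper_width']*85)
f=cv2.resize(b['frame'][180:225,200:260],None,fx=12,fy=12,interpolation=2); cv2.imwrite('pics/c14.png',f[:,:,::-1])
E
```

```text
t: 15.02
tool_pos: [0.6184, 0.0152, 0.1758]
ee_rot: [0.0, 0.997, -0.074, -0.001]
force: [-7.4, 2.5, -4.7]
gripper_width: 0.117
[0.6184213  0.01523615 0.17580472] 9.907773761697735
```

View pics/c14.png

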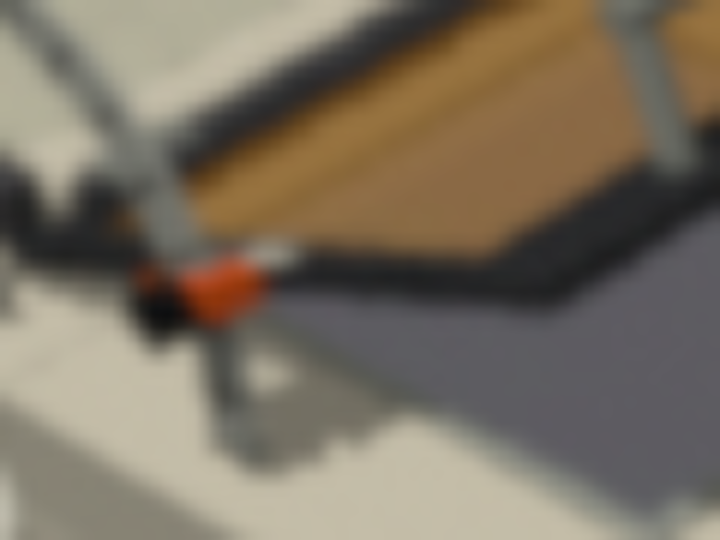

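The white pointer at (285,252) and the shield edge line up with the marker, whose centre is about (201,293). Both angles come out at 0.42 ± 0.02. Last, I'll check steadiness and the shutter.

```bash
python3 -m handwheel '[[0.004,0,0.005,0,1],[0.004,0,0.005,0,1],[0.004,0,0.005,0,1],[0.004,0,0.005,0,1],[0.004,0,0.005,0,1],[0.004,0,0.005,0,1]]'
python3 - <<'E'
from g import *
o=observe();b=snap('side','y15')
print(o['tool_pos'],abs(o['joint_velocities']).max(),o['force'])
f=cv2.resize(b['frame'][130:250,180:360],None,fx=4.4,fy=4.4,interpolation=2); cv2.imwrite('pics/c15.png',f[:,:,::-1])
E
```

```text
t: 15.88
tool_pos: [0.6189, 0.0152, 0.1765]
ee_rot: [0.0, 0.997, -0.074, -0.001]
force: [-7.3, 2.4, -4.5]
gripper_width: 0.117
[0.61889174 0.01517764 0.17645235] 0.0008945727359331215 [-7.29976738  2.42378472 -4.52350682]
```

View pics/c15.png

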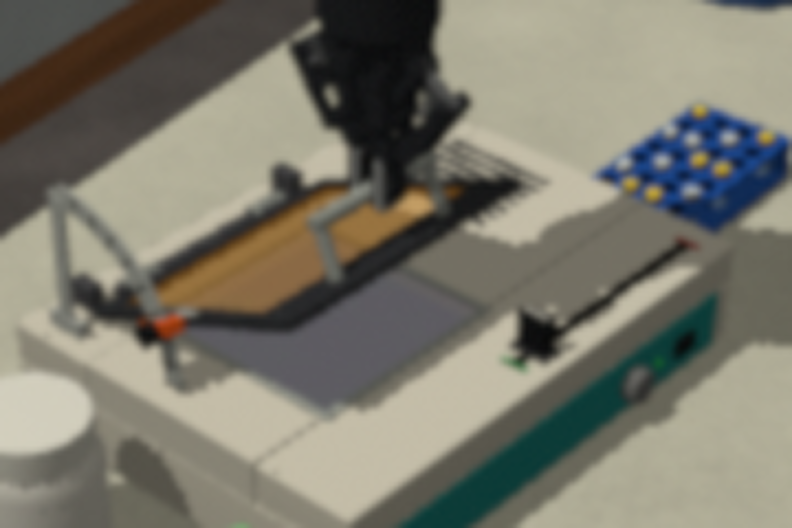

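The shutter grip is at the green tick (535,335), the window is covered by the grey blade, and the shield is held level with the marker at (165,325) and steady. I'll hand the job in.

```bash
python3 -c "
from rig import finish_job; print(finish_job())"
```

```text
the job is handed in; nothing more can be done
None
```

I shut the lamp shutter, then raised the amber shield to the orange marker. I handed the job in at about 16 s with the gripper holding the shield by its handle; `finish_job()` gives no verdict.

**Last checks**
- **Shutter:** I pushed it to its end stop, where the force rose to about 61 N. The final picture shows the grip at the green tick and the grey blade filling the window.
- **Shield:** I estimate it at about 0.42 rad and the marker at 0.40–0.44 rad. The limit is 0.07 rad, and the shield edge looks level with the marker in the side view.
- **Steadiness:** no joint was moving faster than 0.001 rad/s. The grip was set to 50 N on the bar.
- **Marker and other items:** the marker had not visibly moved in the images, and the jar and tube rack look untouched. I sent no moves near the tip box, but I did not check it at the end.

**What disagreed**
- **Missed first push:** my first push went over the grip without touching it. The closed fingertips sit about 15–18 mm higher than the reported tool position, which I confirmed by feeling downwards and in the pictures, then corrected for.
- **Marker angle:** raw orange-colour masks in the side view gave 0.44–0.48 rad because they also picked up the amber shield. I relied instead on the top view and the marker's outline in the side view.

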